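Put the stripped cage bars away in their stoppered jar

ROBOT

A 6-joint arm with a two-finger parallel gripper is mounted at the origin on the work surface. World frame = base frame: x ahead of the robot, y to its left, z up, the work surface at z = 0. Lengths are in m, angles in degrees, forces in N, time in s.
With the tool pointing down it reaches from about 0.4 to 0.825 m from the base axis. Payload 7 kg.
Tool frame: the origin (TCP) lies between the finger pads; the fingertips stand 22 mm ahead of it and the grasp point (between the pads) lies 3 mm ahead of it; z points along the fingers, y is the line along which they close (so a half turn about z gives the same grasp; the last joint's range is limited). The gripper opens to 88 mm and grips with 3 to 60 N. Pads are 19 mm wide; open, the fingers measure 130 mm over their backs; the gripper's body (78 mm by 193 mm) begins 47 mm behind the grasp point.
Start: joints at [-50.873, 20.546, 0.682, 0, -70.136, -16.507], TCP at [0.26, -0.623, 0.249] pointing down, gripper open.
Joint ranges: [-176.03, 176.03], [-82.01, 121.73], [-58.28, 71.71], [-173.87, 95.51], [-174.79, -0.11], [-173.66, 173.66]. Speed limits (degrees/s): [136.94, 136.94, 172.46, 180, 180, 180].

INTERFACE

Orientations are given as [roll, pitch, yaw] about the fixed x, y, z axes, in that order (R = Rz(yaw) Ry(pitch) Rx(roll)).
In Python, from plant import r, vision gives the robot as it stands.
- The arm moves only by the shell command python3 -m pendant 'ROWS' [FORCE]. ROWS is JSON, a list that holds one entry, the list of rows, each a list of 7 numbers: the shift along the tool's x, y, z scaled (see below), then the turn, a rotation vector about the tool's x, y, z scaled (see below), then the opening, from -1 (shut) to 1 (fully open). In form: [[[x, y, z, wx, wy, wz, fingers], ...]]. A call has exactly 8 rows; each row shifts and turns the commanded pose from where the row before left it, along the tool's axes as they then stand; what a row does not reach is not made up. The controller multiplies each number of a shift by 20 mm and each number of a turn by 4 degrees. A row lasts 1/10 s, in which the tool goes at most 50 mm and 8.59 degrees, less where a joint would pass 70% of its speed; a pose out of reach is approached as far as the arm can. A call with a number of a shift or a turn outside -1 to 1 is refused whole. A call with a gripper value outside its range is refused whole. The fingers move at their own pace and stop on an object; FORCE is the grip in N (left out, the last holds). Time passes only in rows, so rows that do not move let the fingers close, or fill a call up. It gives the time, the measured TCP pose, the force, the opening and the grip force at its end, in the units of the state.
- r.get_state(): the state, without advancing time (a new reading comes with each control period).
- vision.capture(name): name is "side" or "top" or "wrist"; returns a dict with "frame" (420x560x3 uint8, blue, green, red), "depth" (420x560 float32, m along the optical axis (not along the pixel's ray), 0 where there is no reading), "camera_matrix" (3x3 intrinsics, pixels), "k1" (the pictures are not rectified: a ray, as slopes to the right and down, at radius r is drawn at 1 + k1 r^2 times it, then the intrinsics apply), "extrinsics" (4x4, takes a point from world to camera coordinates); the wrist camera has in their place "hand_eye" (4x4, takes a point from camera to tool coordinates, whose origin is the TCP and whose axes are the flange's). Camera axes: x right, y up, looking along -z (the intrinsics and any distortion apply to the point x, -y, -z); pixel columns grow to the right and rows downward; lengths in m; the calibration is good to about 2 mm. A picture is of the moment at which its call begins: read the wrist's pose just before it.
- r.close_job(): hands the job in; it is judged then, once.
The state is a dict: "time_s": time; "joints": joint angles; "qd": joint speeds; "joint_torque": joint torques, N m; "tcp_pos": TCP position; "eef_rot": TCP orientation; "contact_force": force on the tool from outside, world axes, zero at the start; "moment": the same for the moment, N m; "gripper_width": finger opening in m; "gripper_force": force on a finger pad.
Only numpy, scipy, OpenCV 4.12 (cv2) and the standard library are available. Lean on these libraries where they do the work, as an engineer would, in place of code of your own. Each camera call takes 0.05 s, during which the arm holds its last target. There are 200 camera calls.

TASK

The bird cage is being stripped for replating: take every loose brass bar out of the cage base and drop it end-down into the amber storage jar, press the grey button so that the dispenser's drawer springs open, and close the jar with the stopper from the drawer, seated fully home with its flange flat on the rim. Finally push the drawer shut until it latches, leave the jar standing upright on the worktop, and do not disturb the loupe, the spudger or the tuning comb.

Things in the scene. Friction and masses are not known exactly. Their poses are not given: they have to be found in the camera images.
- dispenser: White plastic parts dispenser, fixed to the worktop: 110 mm deep (x), 90 wide (y), 85 high, open at the front (-x) where its drawer runs. Origin at the centre of its underside; -x is the front, z up. Its top is flat but for the round grey push button.
- drawer (a joint): Drawer travel along the dispenser's -x, in m: 0 latched shut, 0.07 sprung fully open; over-travel stop at -0.005. A spring drives it out with 3 N (shut) to 2 N (open); it cannot be pulled open while latched. To shut it, push the front panel in to -0.003 or beyond (some 5 N near the end, push slowly): the latch snaps and then holds it near 0.
- drawer_front (a point): Centre of the outer face of the drawer's front panel (86 mm wide, 6 to 78 mm above the worktop; 10 mm proud of the shell when shut); moves with the drawer. Behind it is one compartment, 58 mm square, middle 34 mm behind this point along the dispenser's +x, floor 12 mm above the worktop, side and rear walls 24 mm high over that floor.
- button_top (a point): Centre of the top of the round grey push button (24 mm across) on top of the dispenser, 28 mm behind the dispenser's middle, 95 mm above the worktop; it is pressed straight down, travel 7 mm, 1 to 3 N, releases the drawer latch after about 4 mm, and springs back.
- cage_base: Gilt brass bird cage base, fixed: a round foot 156 mm across, 10 mm high, low dome in the middle (to 21 mm), five upright ferrules (20 mm across, tops 34 mm above the worktop, bore 12 mm down to 10 mm above the worktop) on a circle of 58 mm radius, 72 degrees apart, the first on its +x. Origin at the centre of its underside, z up.
- jar: Amber glass storage jar, loose, 0.45 kg: a straight narrow tube, outside 48 mm, inside 40 mm across, on a foot 80 mm across and 10 mm thick. Rim 145 mm above the origin, inner floor 10 mm above it. Origin at the centre of the underside, z up. Open at the top at the start.
- stopper: Black tapered stopper, 54 mm high, 40 g: plug 22 mm long, 31 mm across at the low end, 37 at its top; then a flange 50 mm across (22 to 26 mm up); then a round grip 22 mm across (26 to 54 mm up). Origin at the low end, z up to the grip. Stands free in the drawer's compartment, hidden at the start. Seated, the flange lies on the jar's rim, origin 123 mm above the jar's.
- loupe: Chrome-plated loupe standing on the worktop, 34 mm across, 30 mm high; origin at the centre of its underside. A bystander.
- spudger: Black nylon spudger lying flat, 125 mm long along its x, 10 mm wide, 6 mm high. A bystander.
- comb: Polished steel tuning comb lying flat, 60 mm by 40 mm, 5 mm thick. A bystander.
- bar1: Brass cage bar, 80 mm long, 10 mm across, round ends, 50 g, both ends alike; origin at its middle, z along it. At the start it stands loosely in a ferrule of the cage base, leaning up to 0.1 rad, foot 10 mm and top 90 mm above the worktop. Between three and five bars are present (None if absent).
- bar2: Brass cage bar, 80 mm long, 10 mm across, round ends, 50 g, both ends alike; origin at its middle, z along it. At the start it stands loosely in a ferrule of the cage base, leaning up to 0.1 rad, foot 10 mm and top 90 mm above the worktop. Between three and five bars are present (None if absent).
- bar3: Brass cage bar, 80 mm long, 10 mm across, round ends, 50 g, both ends alike; origin at its middle, z along it. At the start it stands loosely in a ferrule of the cage base, leaning up to 0.1 rad, foot 10 mm and top 90 mm above the worktop. Between three and five bars are present (None if absent).
- bar4: Brass cage bar, 80 mm long, 10 mm across, round ends, 50 g, both ends alike; origin at its middle, z along it. At the start it stands loosely in a ferrule of the cage base, leaning up to 0.1 rad, foot 10 mm and top 90 mm above the worktop. Between three and five bars are present (None if absent).
- bar5: Brass cage bar, 80 mm long, 10 mm across, round ends, 50 g, both ends alike; origin at its middle, z along it. At the start it stands loosely in a ferrule of the cage base, leaning up to 0.1 rad, foot 10 mm and top 90 mm above the worktop. Between three and five bars are present (None if absent).
Mind the look-alikes: they are no part of the job. There is more than one size of the dispenser; the one meant has the size given above.

How it is judged (in metres and radians):
On the way, in this order (a step that is already met when the one before it is completed fails the run):
1. the drawer has sprung open (value of joint drawer above 0.055 m), for 0.2 s.
2. every bar stands in the jar and the stopper is seated in its neck, with the drawer still open (horizontal distance between each of bar1, bar2, bar3, bar4, bar5 and jar below 0.02 m and z of bar1 in the frame of jar between 0.03 and 0.085 m and angle between the z axis of each of bar1, bar2, bar3, bar4, bar5 and the z axis of jar, either way round below 0.5 rad and z of bar2 in the frame of jar between 0.03 and 0.085 m and z of bar3 in the frame of jar between 0.03 and 0.085 m and z of bar4 in the frame of jar between 0.03 and 0.085 m and z of bar5 in the frame of jar between 0.03 and 0.085 m and horizontal distance between stopper and jar below 0.006 m and z of stopper in the frame of jar between 0.118 and 0.127 m and angle between the z axis of stopper and the z axis of jar, either way round below 0.08 rad and value of joint drawer above 0.03 m), for 0.2 s.
At the end, for the whole second after the job is handed in: Every bar stands in the jar (middle within 20 mm of its axis, 30 to 85 mm up, lean under 0.5 rad); stopper seated (within 6 mm, 118 to 127 mm up, 0.08 rad); jar upright on the worktop (0.1 rad); drawer latched (under 6 mm open); all at rest (horizontal distance between each of bar1, bar2, bar3, bar4, bar5 and jar below 0.02 m and z of bar1 in the frame of jar between 0.03 and 0.085 m and angle between the z axis of each of bar1, bar2, bar3, bar4, bar5 and the z axis of jar, either way round below 0.5 rad and z of bar2 in the frame of jar between 0.03 and 0.085 m and z of bar3 in the frame of jar between 0.03 and 0.085 m and z of bar4 in the frame of jar between 0.03 and 0.085 m and z of bar5 in the frame of jar between 0.03 and 0.085 m and horizontal distance between stopper and jar below 0.006 m and z of stopper in the frame of jar between 0.118 and 0.127 m and angle between the z axis of stopper and the z axis of jar, either way round below 0.08 rad and angle between jar's own z axis and vertical below 0.1 rad and height (world z) of jar below 0.005 m and linear speed of each of bar1, bar2, bar3, bar4, bar5, jar, stopper below 0.02 m/s and value of joint drawer below 0.006 m); the robot touches nothing.
It fails at once if the jar is tipped over (more than 0.8 rad) (angle between jar's own z axis and vertical above 0.8 rad).
It fails at once if the loupe is disturbed (moved more than 30 mm) (distance of loupe from where it was at the start of the episode above 0.03 m).
It fails at once if the spudger is disturbed (moved more than 30 mm) (distance of spudger from where it was at the start of the episode above 0.03 m).
It fails at once if the comb is disturbed (moved more than 30 mm) (distance of comb from where it was at the start of the episode above 0.03 m).
Of bar1, bar2, bar3, bar4, bar5 only 3 to 5 are there at a start; the rules pass over those that are not, and their reading is None.
At some moment in a run one of jar may be knocked a few centimetres aside while the robot is not near it.
It also fails if it takes over 210 s, if anything falls off the work surface, if the arm or the gripper's body presses on something with over 40 N, if the wrist force passes 120 N, or if a joint passes its speed limit or range.

## Working session

There is one attempt and no reset: what is moved stays moved. The work goes in short steps, Python scripts to look and compute and a shell command to move; the robot and the scene stay as the last step left them, time stands still between calls to the robot, and variables do not carry over. Pictures are saved under pics/ and viewed, at most 14 in all, crops included, and the job is handed in when it is done.

```bash
mkdir -p pics; ls; cat > h.py <<'E'
import numpy as np,cv2
from plant import r,vision
from scipy.spatial.transform import Rotation as R
def cap(n,save=None):
    s=r.get_state(); c=vision.capture(n); c['s']=s
    if n=='wrist':
        T=np.eye(4);T[:3,:3]=R.from_euler('xyz',s['eef_rot'],degrees=True).as_matrix();T[:3,3]=s['tcp_pos']
        c['c2w']=T@np.array(c['hand_eye'])
    else: c['c2w']=np.linalg.inv(np.array(c['extrinsics']))
    if save: cv2.imwrite('pics/%s.png'%save,c['frame']); np.savez('pics/%s.npz'%save,frame=c['frame'],depth=c['depth'],camera_matrix=c['camera_matrix'],k1=c['k1'],c2w=c['c2w'])
    return c
def load(n): return dict(np.load('pics/%s.npz'%n))
def ray(c,u,v):
    p=cv2.undistortPoints(np.array([[[u,v]]],float),np.array(c['camera_matrix'],float),np.array([float(c['k1']),0,0,0]))[0,0]
    return np.array([p[0],-p[1],-1.])
def pt(c,u,v,z=None):
    """world point from depth, or at height z"""
    d=ray(c,u,v);M=c['c2w']
    if z is None:
        return (M@np.r_[d*np.median(c['depth'][int(v)-1:int(v)+2,int(u)-1:int(u)+2]),1])[:3]
    w=M[:3,:3]@d; return M[:3,3]+w*(z-M[2,3])/w[2]
def tri(c1,p1,c2,p2):
    a=[];b=[]
    for c,p in((c1,p1),(c2,p2)):
        d=c['c2w'][:3,:3]@ray(c,*p);d/=np.linalg.norm(d);P=np.eye(3)-np.outer(d,d);a.append(P);b.append(P@c['c2w'][:3,3])
    x=np.linalg.lstsq(np.vstack(a),np.hstack(b),rcond=None)[0]
    return x,[np.linalg.norm(P@x-q) for P,q in zip(a,b)]
def cloud(c):
    h,w=c['depth'].shape;uv=np.stack(np.meshgrid(np.arange(w),np.arange(h)),-1).reshape(-1,1,2).astype(float)
    p=cv2.undistortPoints(uv,np.array(c['camera_matrix'],float),np.array([float(c['k1']),0,0,0]))[:,0]
    d=c['depth'].reshape(-1,1);P=np.hstack([p[:,:1],-p[:,1:],-np.ones_like(d)])*d
    return (P@c['c2w'][:3,:3].T+c['c2w'][:3,3]).reshape(h,w,3)
def proj(c,X):
    M=np.linalg.inv(c['c2w']);p=M[:3,:3]@X+M[:3,3];s=np.array([p[0],-p[1]])/-p[2];s*=1+float(c['k1'])*(s@s);K=np.array(c['camera_matrix'])
    return K[0,0]*s[0]+K[0,2],K[1,1]*s[1]+K[1,2]
E
python3 - <<'E'
from h import *
t=cap('top','top0');s=cap('side','side0')
for c in(t,s):print(c['c2w'].round(3),c['camera_matrix'],c['k1'])
print(r.get_state())
cv2.imwrite('pics/both0.png',np.vstack([cv2.resize(t['frame'],(400,300)),cv2.resize(s['frame'],(400,300))]))
E
```

```text
pics
[[-0.016  0.998 -0.068  0.532]
 [-1.    -0.015  0.013  0.019]
 [ 0.012  0.068  0.998  1.182]
 [ 0.     0.     0.     1.   ]] [[486.75843194   0.         278.17382178]
 [  0.         486.75843194 201.94008227]
 [  0.           0.           1.        ]] -0.17344118338347425
[[ 0.817  0.339 -0.466  0.268]
 [-0.576  0.455 -0.679 -0.498]
 [-0.018  0.823  0.567  0.496]
 [ 0.     0.     0.     1.   ]] [[386.93356112   0.         279.78472366]
 [  0.         386.93356112 206.6048142 ]
 [  0.           0.           1.        ]] -0.020408975436758143
{'time_s': 0.1, 'joints': array([-5.08722180e+01,  2.05879151e+01,  6.40496157e-01, -1.61103251e-02,
       -7.01361434e+01, -1.65077760e+01]), 'qd': array([-0.02688395, -0.03723314,  0.13853915,  0.03771116, -0.1563243 ,
       -0.00376262]), 'joint_torque': array([-3.98854652e-03, -5.84161949e+01,  2.93752795e+01,  7.01553270e+00,
        1.02047183e-02, -6.96384245e-05]), 'tcp_pos': array([ 0.25944941, -0.62272402,  0.24772607]), 'eef_rot': array([ 1.79915578e+02, -9.22444876e-03, -1.57385472e+02]), 'contact_force': array([ 0.0109017 ,  0.01024427, -0.21495998]), 'moment': array([-0.02109336,  0.02510171, -0.05799997]), 'gripper_force': 0.0, 'gripper_width': 0.08778373655525619}
```

View pics/top0.png

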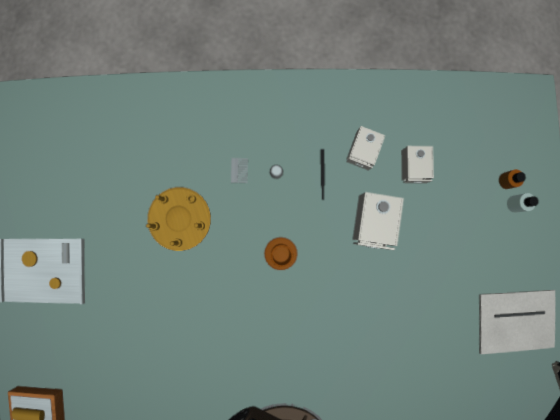

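View pics/side0.png

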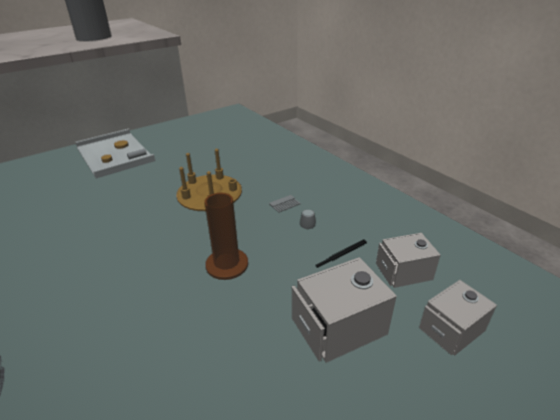

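Top view: there are three dispenser candidates: A at (380,220), B at (367,147) and C at (420,163). The cage is at (180,219), the jar at (281,254), the loupe at (276,172), the spudger at (323,175) and the comb at (240,170). The side view shows 4 bars and one empty ferrule, at (233,185). Next I'll measure the dispensers and look at enlarged crops.

```bash
python3 - <<'E'
from h import *
t=load('top0');s=load('side0')
C=cloud(t)
hsv=cv2.cvtColor(t['frame'],cv2.COLOR_BGR2HSV)
for n,(u0,u1,v0,v1) in dict(A=(350,410,185,255),B=(343,388,122,172),C=(400,440,140,188)).items():
    P=C[v0:v1,u0:u1].reshape(-1,3);h=P[:,2];P=P[h>0.03];top=np.percentile(P[:,2],60)
    Q=P[abs(P[:,2]-top)<0.006]
    (c,wh,a)=cv2.minAreaRect(Q[:,:2].astype(np.float32)*1000)
    b=P[P[:,2]>top+0.006]
    print(n,'top',top.round(4),'rect',np.round(c,1),np.round(wh,1),round(a,1),'button',b.mean(0).round(4) if len(b) else None,len(b))
for n,(u,v) in dict(jar=(281,254),cage=(179,219),loupe=(276,172),sp=(323,175),spa=(322,150),spb=(323,198),comb=(240,170)).items(): print(n,pt(t,u,v).round(4))
w=t['frame'];a=cv2.resize(w[180:260,145:305],None,fx=5,fy=5,interpolation=3)[:,:800]
b=cv2.resize(w[120:260,335:445],None,fx=2,fy=2,interpolation=3)
cv2.imwrite('pics/c1.png',a);
d=cv2.resize(s['frame'][225:355,270:500],None,fx=2,fy=2,interpolation=3)
o=np.zeros((280,700,3),np.uint8);o[:280,:220]=b;o[:260,230:690]=d;cv2.imwrite('pics/c2.png',o)
E
```

```text
A top 0.0868 rect [ 560.8 -226.3] [ 91.2 120.5] 80.3 button [ 0.5797 -0.1776  0.3353] 109
B top 0.0602 rect [ 736.7 -206. ] [63.4 85.6] 67.8 button [ 0.6922 -0.1474  0.3905] 38
C top 0.06 rect [ 696.  -334.3] [64.5 83.4] 87.4 button [ 0.6789 -0.2565  0.3116] 32
jar [ 0.4869 -0.0008  0.0117]
cage [0.574  0.2424 0.0212]
loupe [0.6822 0.0082 0.0311]
sp [ 0.6764 -0.1063  0.007 ]
spa [ 0.7381 -0.1054  0.0071]
spb [ 0.6205 -0.1054  0.0036]
comb [0.6921 0.0957 0.0034]
```

View pics/c1.png

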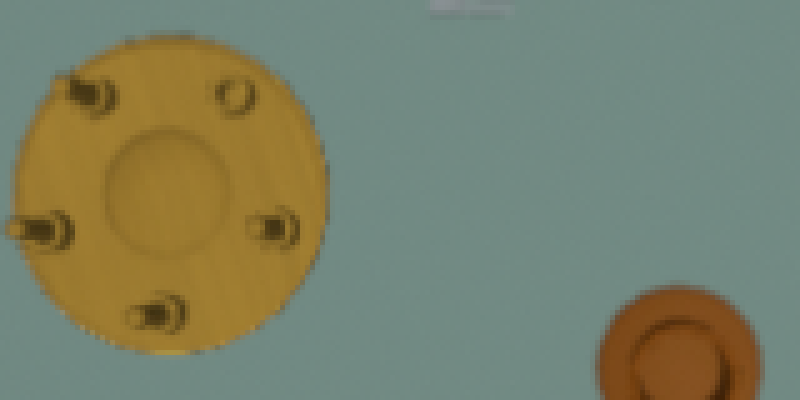

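View pics/c2.png

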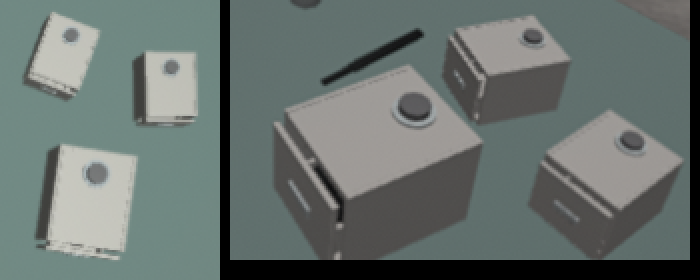

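A at (380,220) is the one meant: its footprint measures about 120 x 91 mm including the drawer front and its top is at 0.086, against 85 x 64 and 0.060 for B and C. The crop confirms it as the big one, with its button at (383,207) and its front facing the robot. The cage crop shows four bars, with the ferrule at crop (235,95) empty. Next I'll triangulate the button.

```bash
python3 - <<'E'
from h import *
t=load('top0');s=load('side0')
print('button',tri(t,(383.5,207),s,(362.5,278)),pt(t,383.5,207,.095),pt(s,362.5,278,.095))
C=cloud(t);P=C[185:255,350:410].reshape(-1,3);Q=P[(abs(P[:,2]-.086)<.006)&(P[:,0]>.515)]
print(cv2.minAreaRect(Q[:,:2].astype(np.float32)*1000))
print('rim', pt(t,281,254,.145))
E
python3 -m pendant '[[[0,-1,0,0,0,1,-1],[0,-1,0,0,0,1,-1],[0,-1,0,0,0,1,-1],[0,-1,0,0,0,1,-1],[0,-1,0,0,0,1,-1],[0,-1,0,0,0,0.65,-1],[0,0,0,0,0,0,-1],[0,0,0,0,0,0,-1]]]'
```

```text
button (array([ 0.59148756, -0.23390368,  0.09062117]), [np.float64(3.0999766204512287e-06), np.float64(3.0999766199029625e-06)]) [ 0.59125158 -0.23289137  0.095     ] [ 0.58798392 -0.23675475  0.095     ]
((566.0704956054688, -227.1116485595703), (91.26358795166016, 109.74617004394531), 80.4494400024414)
rim [0.49202993 0.00141442 0.145     ]
time_s: 0.9
tcp_pos: [0.2854, -0.7391, 0.2471]
eef_rot: [179.9, -0.0, -180.0]
contact_force: [-0.0, 0.4, -0.8]
gripper_width: 0.0291
gripper_force: 0.0
```

```bash
A='';
python3 -m pendant '[[[-0.6,1,0,0,0,0,-1],[-0.6,1,0,0,0,0,-1],[-0.6,1,0,0,0,0,-1],[-0.6,1,0,0,0,0,-1],[-0.6,1,0,0,0,0,-1],[-0.6,1,0,0,0,0,-1],[-0.6,1,0,0,0,0,-1],[-0.6,1,0,0,0,0,-1]]]' >/dev/null
python3 -m pendant '[[[-0.6,1,0,0,0,0,-1],[-0.6,1,0,0,0,0,-1],[-0.6,1,0,0,0,0,-1],[-0.6,1,0,0,0,0,-1],[-0.6,1,0,0,0,0,-1],[-0.6,1,0,0,0,0,-1],[-0.6,1,0,0,0,0,-1],[-0.6,1,0,0,0,0,-1]]]' >/dev/null
python3 -m pendant '[[[-0.6,1,0,0,0,0,-1],[-0.6,1,0,0,0,0,-1],[-0.6,1,0,0,0,0,-1],[-0.6,1,0,0,0,0,-1],[-0.6,1,0,0,0,0,-1],[-0.6,0.3,0,0,0,0,-1],[0,0,0,0,0,0,-1],[0,0,0,0,0,0,-1]]]'
python3 - <<'E'
from h import *
c=cap('wrist','w1');print(np.array(c['hand_eye']).round(3),c['camera_matrix'])
E
```

```text
time_s: 3.3
tcp_pos: [0.5493, -0.3131, 0.2486]
eef_rot: [-180.0, -0.0, -179.9]
contact_force: [-0.3, 0.4, 0.3]
gripper_width: 0.0005
gripper_force: 0.0
[[ 0.001  0.962  0.274  0.075]
 [ 1.    -0.001  0.    -0.   ]
 [ 0.     0.274 -0.962 -0.136]
 [ 0.     0.     0.     1.   ]] [[324.3656119    0.         281.51724511]
 [  0.         324.3656119  207.55129294]
 [  0.           0.           1.        ]]
```

View pics/w1.png

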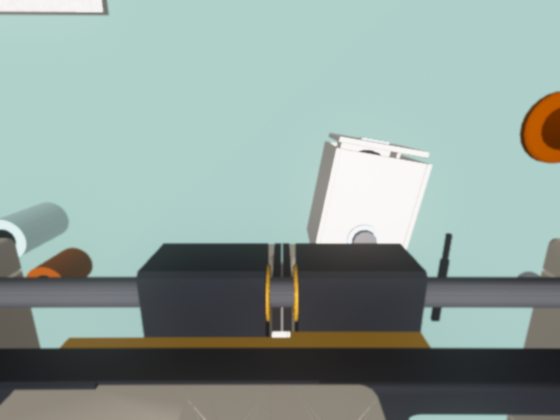

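```bash
python3 -c "
from h import *
print(pt(load('w1'),364,240,.095),tri(load('w1'),(364,240),load('top0'),(383.5,207)))"
python3 -m pendant '[[[-0.6,1,0,0,0,0,-1],[-0.6,1,0,0,0,0,-1],[-0.5,1,0,0,0,0,-1],[-0.45,1,0,0,0,0,-1],[0,0,1,0,0,0,-1],[0,0,1,0,0,0,-1],[0,0,1,0,0,0,-1],[0,0,1,0,0,0,-1]]]'
```

```text
[ 0.58910489 -0.23481592  0.095     ] (array([ 0.59121654, -0.23374566,  0.09043328]), [np.float64(0.0003437894905335392), np.float64(0.00034378949053349376)])
time_s: 4.15
tcp_pos: [0.5919, -0.234, 0.1679]
eef_rot: [-180.0, 0.0, 180.0]
contact_force: [0.6, 0.1, 1.1]
gripper_width: 0.0007
gripper_force: 0.0
```

```bash
python3 -m pendant '[[[0,0,0.9,0,0,0,-1],[0,0,0.8,0,0,0,-1],[0,0,0.6,0,0,0,-1],[0,0,0.2,0,0,0,-1],[0,0,0.15,0,0,0,-1],[0,0,0.15,0,0,0,-1],[0,0,0,0,0,0,-1],[0,0,0,0,0,0,-1]]]'
python3 -m pendant '[[[0,0,0,0,0,0,-1],[0,0,-1,0,0,0,-1],[0,0,-1,0,0,0,-1],[0,0,-1,0,0,0,-1],[0,0,-1,0,0,0,-1],[0,0,-1,0,0,0,-1],[0,0,-1,0,0,0,-1],[0,1,-0.5,0,0,0,-1]]]'
python3 - <<'E'
from h import *
c=cap('wrist','w2')
E
```

```text
time_s: 4.95
tcp_pos: [0.5928, -0.2334, 0.1133]
eef_rot: [-180.0, 0.1, -180.0]
contact_force: [0.8, -0.5, 1.6]
gripper_width: 0.0006
gripper_force: 0.9
time_s: 5.75
tcp_pos: [0.5931, -0.2143, 0.2446]
eef_rot: [-180.0, 0.1, 179.9]
contact_force: [0.9, 0.3, 0.3]
gripper_width: 0.0004
gripper_force: 0.0
```

View pics/w2.png

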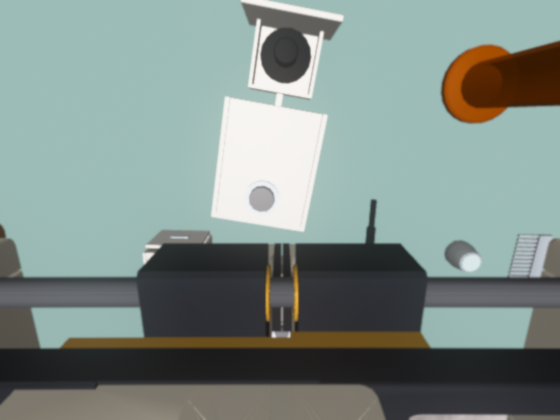

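The drawer is open. The wrist view shows the stopper standing in it, with its grip top at (287,45). Next, the cage.

```bash

python3 -m pendant '[[[0,1,-0.5,0,0,0,0],[0,1,-0.5,0,0,0,0],[-0.5,1,-0.5,0,0,0,0],[-0.5,1,0,0,0,0,0],[-0.5,1,0,0,0,0,0],[0,1,0,0,0,0,0],[0,1,0,0,0,0,0],[0,1,0,0,0,0,0]]]' >/dev/null
python3 -m pendant '[[[0,1,0,0,0,0,-0.3],[0,1,0,0,0,0,-0.3],[0,1,0,0,0,0,-0.3],[0,1,0,0,0,0,-0.3],[0,1,0,0,0,0,-0.3],[0,1,0,0,0,0,-0.3],[0,1,0,0,0,0,-0.3],[0,1,0,0,0,0,-0.3]]]' >/dev/null
python3 -m pendant '[[[0,1,0,0,0,0,-0.3],[0,1,0,0,0,0,-0.3],[0,1,0,0,0,0,-0.3],[0,1,0,0,0,0,-0.3],[0,1,0,0,0,0,-0.3],[0,1,0,0,0,0,-0.3],[0,0.8,0,0,0,0,-0.3],[0,0,0,0,0,0,-0.3]]]'
python3 -c "
from h import *
c=cap('wrist','w3')
cv2.imwrite('pics/w3c.png',cv2.resize(c['frame'][0:245,80:480],(800,490),interpolation=3))"
```

```text
time_s: 8.2
tcp_pos: [0.6222, 0.2452, 0.2721]
eef_rot: [-180.0, -0.0, -179.9]
contact_force: [0.5, -0.9, 0.2]
gripper_width: 0.0307
gripper_force: 0.0
```

View pics/w3c.png

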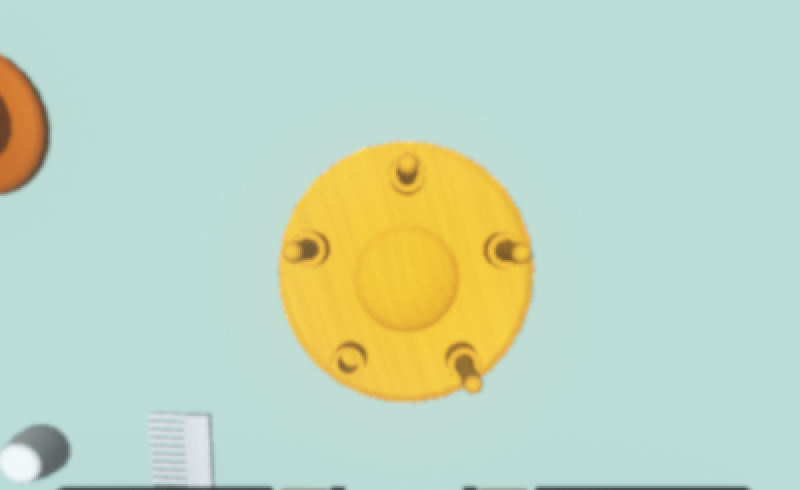

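The wrist crop shows four bar tops at crop (407,161), (292,252), (522,253) and (473,383), and an empty ferrule at (350,357).

```bash
python3 -c "
from h import *
w=load('w3');t=load('top0')
for n,a,b in (('N',(407,161),(135,317)),('W',(292,252),(255,228)),('E',(522,253),(15,230)),('SE',(473,383),(62,88))):
    a=(a[0]/2+80-.25,a[1]/2-.25);b=(b[0]/5+145-.4,b[1]/5+180-.4)
    x,e=tri(w,a,t,b);print(n,x.round(4),np.round(e,4),'wrist@.088',pt(w,*a,.088).round(4),'depth',pt(w,*a).round(4))
print('cage',pt(w,407/2+80,270/2,.01),pt(w,407/2+80,278/2,.021))
for n,a in (('N',(407,178)),('W',(313,249)),('E',(502,250)),('SE',(463,358)),('empty',(350,357))): print(n,'ferrule',pt(w,a[0]/2+80,a[1]/2,.034).round(4))
"
```

```text
N [0.5174 0.2458 0.0933] [0.0003 0.0003] wrist@.088 [0.5166 0.2459 0.088 ] depth [0.5168 0.2459 0.0894]
W [0.5572 0.1914 0.09  ] [0.0001 0.0001] wrist@.088 [0.5574 0.1911 0.088 ] depth [0.5574 0.1914 0.0895]
E [0.5573 0.2995 0.097 ] [0. 0.] wrist@.088 [0.5576 0.3011 0.088 ] depth [0.5575 0.3008 0.0895]
SE [0.6217 0.28   0.0874] [0.0003 0.0003] wrist@.088 [0.6214 0.2797 0.088 ] depth [0.6213 0.2797 0.0885]
cage [0.57038772 0.24681628 0.01      ] [0.57432327 0.24677416 0.021     ]
N ferrule [0.5203 0.2465 0.034 ]
W ferrule [0.5577 0.1941 0.034 ]
E ferrule [0.558  0.2997 0.034 ]
SE ferrule [0.6192 0.2796 0.034 ]
empty ferrule [0.6188 0.2136 0.034 ]
```

```bash

python3 -m pendant '[[[0,0.87,1,0,0,0,-0.3],[0,0.87,1,0,0,0,-0.3],[0,0,1,0,0,0,-0.3],[0,0,1,0,0,0,-0.3],[0,0,1,0,0,0,-0.3],[0,0,1,0,0,0,-0.3],[0,0,1,0,0,0,-0.3],[0,0,1,0,0,0,-0.3]]]' 15
python3 -m pendant '[[[0,0,0.9,0,0,0,-0.3],[0,0,0.8,0,0,0,-0.3],[0,0,0,0,0,0,-0.3],[0,0,0,0,0,0,-1],[0,0,0,0,0,0,-1],[0,0,0,0,0,0,-1],[0,0,0,0,0,0,-1],[0,0,0,0,0,0,-1]]]' 15
python3 -m pendant '[[[0,0,-0.5,0,0,0,-1],[0,0,-1,0,0,0,-1],[0,0,-1,0,0,0,-1],[0,0,-1,0,0,0,-1],[0,0,-1,0,0,0,-1],[0,0,-1,0,0,0,-1],[0,0,-1,0,0,0,-1],[0,0,-1,0,0,0,-1]]]'
```

```text
time_s: 9.05
tcp_pos: [0.6224, 0.277, 0.112]
eef_rot: [180.0, 0.0, 180.0]
contact_force: [0.0, -0.1, -0.0]
gripper_width: 0.0306
gripper_force: 0.0
time_s: 9.85
tcp_pos: [0.6229, 0.2785, 0.0796]
eef_rot: [179.9, 0.1, -180.0]
contact_force: [-0.5, 3.0, 2.9]
gripper_width: 0.0095
gripper_force: 14.9
time_s: 10.65
tcp_pos: [0.6218, 0.2768, 0.23]
eef_rot: [-179.9, -0.0, -180.0]
contact_force: [0.1, 0.0, -1.4]
gripper_width: 0.0094
gripper_force: 15.0
```

```bash

python3 -m pendant '[[[0,-1,-0.5,0,0,0,-1],[0,-1,-0.3,0,0,0,-1],[0.5,-1,0,0,0,0,-1],[0.5,-1,0,0,0,0,-1],[0.5,-1,0,0,0,0,-1],[0.5,-1,0,0,0,0,-1],[0.5,-1,0,0,0,0,-1],[0.5,-1,0,0,0,0,-1]]]' >/dev/null
python3 -m pendant '[[[0,-1,0,0,0,0,-1],[0,-1,0,0,0,0,-1],[0,-1,0,0,0,0,-1],[0,-1,0,0,0,0,-1],[0,-1,0,0,0,0,-1],[0,-0.8,0,0,0,0,-1],[0,0,0,0,0,0,-1],[0,0,0,0,0,0,-1]]]'
python3 -c "
from h import *
c=cap('wrist','w4')"
```

```text
time_s: 12.25
tcp_pos: [0.562, 0.0007, 0.2444]
eef_rot: [-180.0, -0.0, 179.9]
contact_force: [1.2, 0.2, -0.5]
gripper_width: 0.0098
gripper_force: 15.0
```

View pics/w4.png

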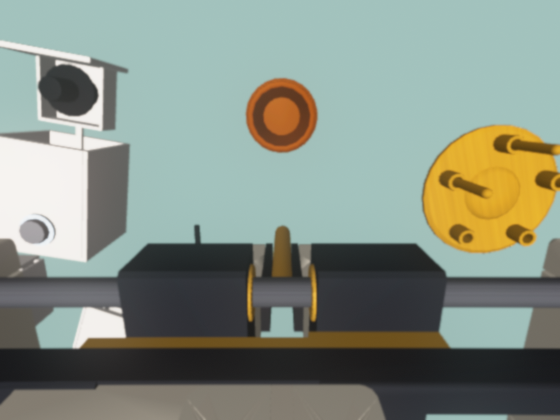

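The wrist view shows the jar rim and bore centred at about (281.5,116.5), and the held bar's foot at (283,230).

```bash
python3 -c "
from h import *
c=load('w4')
print('rim',pt(c,281.5,116.5,.145),'floor',pt(c,281.5,116,.01))
P=cloud(c)[70:165,235:330].reshape(-1,3);Q=P[abs(P[:,2]-.145)<.005];print(len(Q),Q.mean(0),cv2.minEnclosingCircle(Q[:,:2].astype(np.float32)*1000) if len(Q) else '')
print('bar foot exp',proj(c,np.array([.562,.0007,.177])))
t=load('top0');P=cloud(t)[230:280,255:310].reshape(-1,3);print(cv2.minEnclosingCircle(P[(P[:,2]>.004)&(P[:,2]<.016)][:,:2].astype(np.float32)*1000))
"
```

```text
rim [4.88142127e-01 2.18667291e-04 1.45000000e-01] floor [4.88136190e-01 1.50608442e-04 1.00000000e-02]
1219 [ 4.87499025e-01 -1.44482831e-04  1.44310054e-01] ((488.2684631347656, -0.17722062766551971), 23.96574592590332)
bar foot exp (np.float64(282.24615344354726), np.float64(231.95510337465888))
((485.23834228515625, -4.5246124267578125), 87.11748504638672)
```

```bash

python3 -m pendant '[[[0.9,0,0,0,0,0,-1],[0.9,0,0,0,0,0,-1],[0.95,0,0,0,0,0,-1],[0.95,0,0,0,0,0,-1],[0,0,0.8,0,0,0,-1],[0,0,1,0,0,0,-1],[0,0,1,0,0,0,-1],[0,0,0.4,0,0,0,-1]]]'
python3 -m pendant '[[[0,0,0,0,0,0,-1],[0,0,0,0,0,0,-0.5],[0,0,0,0,0,0,-0.3],[0,0,0,0,0,0,-0.3],[0,0,-1,0,0,0,-0.3],[0,0,-1,0,0,0,-0.3],[0,0,-1,0,0,0,-0.3],[0,0,-0.2,0,0,0,-0.3]]]'
python3 -m pendant '[[[-0.4,1,0,0,0,0,-0.3],[-0.4,1,0,0,0,0,-0.3],[-0.4,1,0,0,0,0,-0.3],[-0.4,1,0,0,0,0,-0.3],[-0.4,1,0,0,0,0,-0.3],[-0.4,1,0,0,0,0,-0.3],[-0.4,1,0,0,0,0,-0.3],[-0.4,1,0,0,0,0,-0.3]]]'
```

```text
time_s: 13.1
tcp_pos: [0.4873, 0.0019, 0.1789]
eef_rot: [-180.0, -0.1, -179.9]
contact_force: [0.2, 0.9, -0.8]
gripper_width: 0.0096
gripper_force: 15.0
time_s: 13.9
tcp_pos: [0.4897, 0.0017, 0.2475]
eef_rot: [179.9, 0.3, -180.0]
contact_force: [0.9, -0.1, 0.1]
gripper_width: 0.0307
gripper_force: 0.0
time_s: 14.7
tcp_pos: [0.5529, 0.1634, 0.2444]
eef_rot: [-180.0, -0.0, -180.0]
contact_force: [-0.3, 1.2, 0.2]
gripper_width: 0.0306
gripper_force: 0.0
```

```bash

python3 -m pendant '[[[-0.1,0.75,0.8,0,0,0,-0.3],[-0.1,0.7,1,0,0,0,-0.3],[0,0,1,0,0,0,-0.3],[0,0,1,0,0,0,-0.3],[0,0,1,0,0,0,-0.3],[0,0,1,0,0,0,-0.3],[0,0,1,0,0,0,-0.3],[0,0,1,0,0,0,-0.3]]]' 15
python3 -m pendant '[[[0,0,0.5,0,0,0,-0.3],[0,0,0,0,0,0,-0.3],[0,0,0,0,0,0,-0.3],[0,0,0,0,0,0,-1],[0,0,0,0,0,0,-1],[0,0,0,0,0,0,-1],[0,0,0,0,0,0,-1],[0,0,0,0,0,0,-1]]]' 15
python3 -m pendant '[[[0,0,-0.5,0,0,0,-1],[0,0,-1,0,0,0,-1],[0,0,-1,0,0,0,-1],[0,0,-1,0,0,0,-1],[0,0,-1,0,0,0,-1],[0,0,-1,0,0,0,-1],[0,0,-1,0,0,0,-1],[0,0,-1,0,0,0,-1]]]'
```

```text
time_s: 15.5
tcp_pos: [0.5567, 0.1915, 0.0876]
eef_rot: [-180.0, 0.0, -180.0]
contact_force: [0.0, 0.2, -0.0]
gripper_width: 0.0306
gripper_force: 0.0
time_s: 16.3
tcp_pos: [0.5566, 0.1906, 0.0791]
eef_rot: [180.0, 0.0, -180.0]
contact_force: [0.7, -0.6, 2.7]
gripper_width: 0.0093
gripper_force: 15.0
time_s: 17.1
tcp_pos: [0.556, 0.1904, 0.23]
eef_rot: [180.0, 0.0, -180.0]
contact_force: [0.7, 0.8, -1.3]
gripper_width: 0.0096
gripper_force: 15.0
```

```bash
cat >> h.py <<'E'
def jar(n='wrist'):
    c=cap(n);P=cloud(c).reshape(-1,3);Q=P[(abs(P[:,2]-.145)<.004)&(abs(P[:,0]-.48)<.08)&(abs(P[:,1])<.09)&(c['depth'].ravel()>0)]
    print('jar',n,len(Q),cv2.minEnclosingCircle(Q[:,:2].astype(np.float32)*1000) if len(Q) else '', c['s']['tcp_pos'].round(4)); return c
E
python3 -m pendant '[[[0,-1,-0.5,0,0,0,-1],[0,-1,-0.3,0,0,0,-1],[0,-1,0,0,0,0,-1],[0,-1,0,0,0,0,-1],[0,-1,0,0,0,0,-1],[0,-1,0,0,0,0,-1],[0,-1,0,0,0,0,-1],[0,-1,0,0,0,0,-1]]]' >/dev/null
python3 -m pendant '[[[0,-1,0,0,0,0,-1],[0,-0.5,0,0,0,0,-1],[0,0,0,0,0,0,-1],[0,0,0,0,0,0,-1],[0,0,0,0,0,0,-1],[0,0,0,0,0,0,-1],[0,0,0,0,0,0,-1],[0,0,0,0,0,0,-1]]]'
python3 -c "
from h import *
jar();jar('side')"
```

```text
time_s: 18.7
tcp_pos: [0.5564, 0.001, 0.2445]
eef_rot: [-180.0, -0.0, -179.9]
contact_force: [0.1, 1.2, -0.2]
gripper_width: 0.0095
gripper_force: 15.0
jar wrist 1164 ((488.27557373046875, -0.08958461880683899), 23.885379791259766) [0.5564 0.001  0.2445]
jar side 183 ((485.85943603515625, 0.906676173210144), 24.907052993774414) [0.5564 0.0009 0.2446]
```

```bash

python3 -m pendant '[[[0.8,0,0,0,0,0,-1],[0.8,0,0,0,0,0,-1],[0.9,0,0,0,0,0,-1],[0.9,0,0,0,0,0,-1],[0,0,0.8,0,0,0,-1],[0,0,1,0,0,0,-1],[0,0,1,0,0,0,-1],[0,0,0.4,0,0,0,-1]]]'
python3 -m pendant '[[[0,0,0,0,0,0,-1],[0,0,0,0,0,0,-0.5],[0,0,0,0,0,0,-0.3],[0,0,0,0,0,0,-0.3],[0,0,-1,0,0,0,-0.3],[0,0,-1,0,0,0,-0.3],[0,0,-1,0,0,0,-0.3],[0,0,-0.2,0,0,0,-0.3]]]'
python3 -m pendant '[[[-0.4,1,0,0,0,0,-0.3],[-0.4,1,0,0,0,0,-0.3],[-0.4,1,0,0,0,0,-0.3],[-0.4,1,0,0,0,0,-0.3],[-0.4,1,0,0,0,0,-0.3],[-0.4,1,0,0,0,0,-0.3],[-0.4,1,0,0,0,0,-0.3],[-0.4,1,0,0,0,0,-0.3]]]' >/dev/null
python3 -m pendant '[[[-0.2,1,0,0,0,0,-0.3],[0,1,0,0,0,0,-0.3],[0,1,0,0,0,0,-0.3],[0,1,0,0,0,0,-0.3],[0,1,0,0,0,0,-0.3],[0,1,0,0,0,0,-0.3],[0,0.9,0,0,0,0,-0.3],[0,0,0,0,0,0,-0.3]]]'
```

```text
time_s: 19.6
tcp_pos: [0.4874, 0.0004, 0.179]
eef_rot: [-180.0, -0.1, -180.0]
contact_force: [-0.0, 0.9, -0.3]
gripper_width: 0.0096
gripper_force: 15.0
time_s: 20.4
tcp_pos: [0.4897, 0.0008, 0.2474]
eef_rot: [179.9, 0.3, -180.0]
contact_force: [-0.6, 0.8, -0.1]
gripper_width: 0.0307
gripper_force: 0.0
time_s: 22.0
tcp_pos: [0.5562, 0.3011, 0.2442]
eef_rot: [-180.0, -0.0, -179.9]
contact_force: [0.1, -1.2, 0.2]
gripper_width: 0.0307
gripper_force: 0.0
```

```bash

python3 -m pendant '[[[-0.05,0,0.8,0,0,0,-0.3],[0,0,1,0,0,0,-0.3],[0,0,1,0,0,0,-0.3],[0,0,1,0,0,0,-0.3],[0,0,1,0,0,0,-0.3],[0,0,1,0,0,0,-0.3],[0,0,1,0,0,0,-0.3],[0,0,1,0,0,0,-0.3]]]' 15
python3 -m pendant '[[[0,0,0.5,0,0,0,-0.3],[0,0,0,0,0,0,-0.3],[0,0,0,0,0,0,-0.3],[0,0,0,0,0,0,-1],[0,0,0,0,0,0,-1],[0,0,0,0,0,0,-1],[0,0,0,0,0,0,-1],[0,0,0,0,0,0,-1]]]' 15
python3 -m pendant '[[[0,0,-0.5,0,0,0,-1],[0,0,-1,0,0,0,-1],[0,0,-1,0,0,0,-1],[0,0,-1,0,0,0,-1],[0,0,-1,0,0,0,-1],[0,0,-1,0,0,0,-1],[0,0,-1,0,0,0,-1],[0,0,-1,0,0,0,-1]]]'
python3 -m pendant '[[[0,-1,-0.5,0,0,0,-1],[0,-1,-0.3,0,0,0,-1],[0,-1,0,0,0,0,-1],[0,-1,0,0,0,0,-1],[0,-1,0,0,0,0,-1],[0,-1,0,0,0,0,-1],[0,-1,0,0,0,0,-1],[0,-1,0,0,0,0,-1]]]' >/dev/null
python3 -m pendant '[[[0,-1,0,0,0,0,-1],[0,-1,0,0,0,0,-1],[0,-1,0,0,0,0,-1],[0,-1,0,0,0,0,-1],[0,-1,0,0,0,0,-1],[0,-1,0,0,0,0,-1],[0,-1,0,0,0,0,-1],[0,0,0,0,0,0,-1]]]'
python3 -c "
from h import *
jar();jar('side')"
```

```text
time_s: 22.8
tcp_pos: [0.5573, 0.2985, 0.0879]
eef_rot: [180.0, 0.0, 180.0]
contact_force: [0.4, 0.1, -0.7]
gripper_width: 0.0308
gripper_force: 0.0
time_s: 23.6
tcp_pos: [0.5577, 0.2996, 0.0792]
eef_rot: [179.9, 0.1, -180.0]
contact_force: [0.0, 3.1, 1.3]
gripper_width: 0.0099
gripper_force: 14.9
time_s: 24.4
tcp_pos: [0.5568, 0.2976, 0.2299]
eef_rot: [-179.9, -0.0, -180.0]
contact_force: [0.4, -0.1, -1.5]
gripper_width: 0.0091
gripper_force: 15.0
time_s: 26.0
tcp_pos: [0.5569, -0.004, 0.2444]
eef_rot: [-180.0, -0.0, 179.9]
contact_force: [-0.4, -0.3, -0.6]
gripper_width: 0.0097
gripper_force: 15.0
jar wrist 1168 ((488.2838134765625, -0.12676115334033966), 23.90999412536621) [ 0.5569 -0.004   0.2444]
jar side 186 ((485.6860046386719, 0.39562737941741943), 24.90774917602539) [ 0.5571 -0.0031  0.2444]
```

```bash

python3 -m pendant '[[[0.8,0.18,0,0,0,0,-1],[0.8,0,0,0,0,0,-1],[0.9,0,0,0,0,0,-1],[0.9,0,0,0,0,0,-1],[0,0,0.8,0,0,0,-1],[0,0,1,0,0,0,-1],[0,0,1,0,0,0,-1],[0,0,0.4,0,0,0,-1]]]'
python3 -m pendant '[[[0,0,0,0,0,0,-1],[0,0,0,0,0,0,-0.5],[0,0,0,0,0,0,-0.3],[0,0,0,0,0,0,-0.3],[0,0,-1,0,0,0,-0.3],[0,0,-1,0,0,0,-0.3],[0,0,-1,0,0,0,-0.3],[0,0,-0.2,0,0,0,-0.3]]]'
python3 -m pendant '[[[-0.2,1,0,0,0,0,-0.3],[-0.2,1,0,0,0,0,-0.3],[-0.2,1,0,0,0,0,-0.3],[-0.2,1,0,0,0,0,-0.3],[-0.2,1,0,0,0,0,-0.3],[-0.2,1,0,0,0,0,-0.3],[-0.2,1,0,0,0,0,-0.3],[0,1,0,0,0,0,-0.3]]]' >/dev/null
python3 -m pendant '[[[0,1,0,0,0,0,-0.3],[0,1,0,0,0,0,-0.3],[0,1,0,0,0,0,-0.3],[0,1,0,0,0,0,-0.3],[0,0.25,0,0,0,0,-0.3],[0,0,0,0,0,0,-0.3],[0,0,0,0,0,0,-0.3],[0,0,0,0,0,0,-0.3]]]'
```

```text
time_s: 26.9
tcp_pos: [0.4884, 0.0023, 0.179]
eef_rot: [-180.0, -0.1, -179.9]
contact_force: [-0.5, -0.5, -0.5]
gripper_width: 0.0092
gripper_force: 15.0
time_s: 27.7
tcp_pos: [0.4907, 0.0024, 0.2475]
eef_rot: [179.9, 0.3, -180.0]
contact_force: [-0.3, -0.1, 0.6]
gripper_width: 0.0311
gripper_force: 0.0
time_s: 29.3
tcp_pos: [0.5173, 0.2466, 0.2446]
eef_rot: [-180.0, -0.0, 180.0]
contact_force: [0.4, -0.1, 0.3]
gripper_width: 0.0305
gripper_force: 0.0
```

```bash

python3 -m pendant '[[[0,0,0.8,0,0,0,-0.3],[0,0,1,0,0,0,-0.3],[0,0,1,0,0,0,-0.3],[0,0,1,0,0,0,-0.3],[0,0,1,0,0,0,-0.3],[0,0,1,0,0,0,-0.3],[0,0,1,0,0,0,-0.3],[0,0,1,0,0,0,-0.3]]]' 15
python3 -m pendant '[[[0,0,0.5,0,0,0,-0.3],[0,0,0,0,0,0,-0.3],[0,0,0,0,0,0,-0.3],[0,0,0,0,0,0,-1],[0,0,0,0,0,0,-1],[0,0,0,0,0,0,-1],[0,0,0,0,0,0,-1],[0,0,0,0,0,0,-1]]]' 15
python3 -m pendant '[[[0,0,-0.5,0,0,0,-1],[0,0,-1,0,0,0,-1],[0,0,-1,0,0,0,-1],[0,0,-1,0,0,0,-1],[0,0,-1,0,0,0,-1],[0,0,-1,0,0,0,-1],[0,0,-1,0,0,0,-1],[0,0,-1,0,0,0,-1]]]'
python3 -m pendant '[[[0,-1,-0.5,0,0,0,-1],[0,-1,-0.3,0,0,0,-1],[-0.4,-1,0,0,0,0,-1],[-0.4,-1,0,0,0,0,-1],[-0.4,-1,0,0,0,0,-1],[-0.4,-1,0,0,0,0,-1],[-0.4,-1,0,0,0,0,-1],[0,-1,0,0,0,0,-1]]]' >/dev/null
python3 -m pendant '[[[0,-1,0,0,0,0,-1],[0,-1,0,0,0,0,-1],[0,-1,0,0,0,0,-1],[0,-1,0,0,0,0,-1],[0,-0.3,0,0,0,0,-1],[0,0,0,0,0,0,-1],[0,0,0,0,0,0,-1],[0,0,0,0,0,0,-1]]]'
python3 -c "
from h import *
jar();jar('side')"
```

```text
time_s: 30.1
tcp_pos: [0.5175, 0.2465, 0.0881]
eef_rot: [180.0, 0.0, 180.0]
contact_force: [0.4, -0.1, -0.2]
gripper_width: 0.0308
gripper_force: 0.0
time_s: 30.9
tcp_pos: [0.5175, 0.2474, 0.079]
eef_rot: [180.0, 0.0, -180.0]
contact_force: [-0.2, 1.0, 2.7]
gripper_width: 0.0097
gripper_force: 15.0
time_s: 31.7
tcp_pos: [0.517, 0.2469, 0.23]
eef_rot: [180.0, -0.0, -180.0]
contact_force: [-0.0, 0.4, -0.8]
gripper_width: 0.0095
gripper_force: 15.0
time_s: 33.3
tcp_pos: [0.5572, 0.0015, 0.2445]
eef_rot: [180.0, -0.0, -180.0]
contact_force: [-0.2, -0.8, -1.0]
gripper_width: 0.0093
gripper_force: 15.0
jar wrist 1204 ((479.30035400390625, 16.929973602294922), 23.811586380004883) [0.5572 0.0015 0.2445]
jar side 179 ((476.7470397949219, 17.047170639038086), 24.667877197265625) [0.5573 0.0016 0.2445]
```

The jar was knocked to (0.479, 0.017), so I'm adjusting for that.

```bash

python3 -m pendant '[[[0.95,0.4,0,0,0,0,-1],[0.95,0.37,0,0,0,0,-1],[1,0,0,0,0,0,-1],[1,0,0,0,0,0,-1],[0,0,0.8,0,0,0,-1],[0,0,1,0,0,0,-1],[0,0,1,0,0,0,-1],[0,0,0.4,0,0,0,-1]]]'
python3 -m pendant '[[[0,0,0,0,0,0,-1],[0,0,0,0,0,0,-0.5],[0,0,0,0,0,0,-0.3],[0,0,0,0,0,0,-0.3],[0,0,-1,0,0,0,-0.3],[0,0,-1,0,0,0,-0.3],[0,0,-1,0,0,0,-0.3],[0,0,-1,0,0,0,-0.3]]]'
python3 -m pendant '[[[-1,0,0,0,0,0,-0.3],[-1,0,0,0,0,0,-0.3],[-1,0,0,0,0,0,-0.3],[-1,-0.6,0,0,0,0,-0.3],[0,-1,0,0,0,0,-0.3],[0,-1,0,0,0,0,-0.3],[0,-1,0,0,0,0,-0.3],[0,-1,0,0,0,0,-0.3]]]'
python3 -c "
from h import *
c=cap('wrist','w5')"
```

```text
time_s: 34.2
tcp_pos: [0.4784, 0.0167, 0.179]
eef_rot: [-180.0, -0.1, -179.9]
contact_force: [-0.9, -1.0, 0.1]
gripper_width: 0.0098
gripper_force: 15.0
time_s: 35.0
tcp_pos: [0.4795, 0.0165, 0.262]
eef_rot: [180.0, 0.1, -180.0]
contact_force: [-0.9, -0.0, 0.3]
gripper_width: 0.0307
gripper_force: 0.0
time_s: 35.8
tcp_pos: [0.5595, -0.0762, 0.2611]
eef_rot: [180.0, 0.0, -180.0]
contact_force: [0.2, 0.2, -0.1]
gripper_width: 0.0308
gripper_force: 0.0
```

View pics/w5.png

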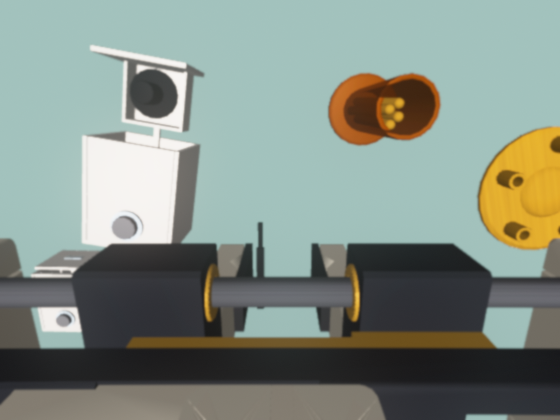

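All four bars stand in the jar, with their tops around (394,110). The stopper's grip top is at (148,93) and its flange is centred at about (153,94).

```bash
python3 -c "
from h import *
a=load('w2');b=load('w5')
print(tri(a,(287,47),b,(148,93)))
for n,c,(u,v) in (('w2',a,(287,47)),('w5',b,(148,93))):
    print(n,pt(c,u,v,.066),pt(c,u,v))
for n,c,r0 in (('w2',a,(20,90,250,325)),('w5',b,(65,125,125,185))):
    P=cloud(c)[r0[0]:r0[1],r0[2]:r0[3]];g=c['frame'][r0[0]:r0[1],r0[2]:r0[3]].max(2)<70
    Q=P[g]; 
    for lo,hi in((.061,.070),(.034,.042)):
        q=Q[(Q[:,2]>lo)&(Q[:,2]<hi)];print(n,lo,len(q),q.mean(0).round(4),cv2.minEnclosingCircle(q[:,:2].astype(np.float32)*1000))
"
```

```text
(array([ 0.46206335, -0.2092805 ,  0.05770999]), [np.float64(0.002348768077135492), np.float64(0.0023487680771357377)])
w2 [ 0.4612688 -0.2100583  0.066    ] [ 0.46117576 -0.21005082  0.06548406]
w5 [ 0.46480258 -0.20524579  0.066     ] [ 0.46478952 -0.20533046  0.06578201]
w2 0.061 513 [ 0.4642 -0.2113  0.0656] ((463.7401428222656, -211.18214416503906), 11.080102920532227)
w2 0.034 1060 [ 0.4599 -0.2085  0.0378] ((462.5675964355469, -210.34213256835938), 22.937744140625)
w5 0.061 407 [ 0.4642 -0.2103  0.0655] ((464.1064453125, -210.5551300048828), 10.90020751953125)
w5 0.034 343 [ 0.4538 -0.2144  0.0379] ((458.415771484375, -217.29685974121094), 20.062740325927734)
```

```bash

python3 -m pendant '[[[0.7,-1,0,0,0,0,0],[0.7,-1,0,0,0,0,0],[0.7,-1,0,0,0,0,0],[0.7,-1,0,0,0,0,0],[0.7,-1,0,0,0,0,0],[0.7,-1,0,0,0,0,0],[0.58,-0.73,0,0,0,0,0],[0,0,0,0,0,0,0]]]' >/dev/null
python3 -m pendant '[[[0,0,1,0,0,0,0],[0,0,1,0,0,0,0],[0,0,1,0,0,0,0],[0,0,1,0,0,0,0],[0,0,1,0,0,0,0],[0,0,1,0,0,0,0],[0,0,0.6,0,0,0,0],[0,0,0,0,0,0,0]]]'
```

```text
time_s: 37.45
tcp_pos: [0.4633, -0.2097, 0.1273]
eef_rot: [180.0, -0.1, -180.0]
contact_force: [-0.6, -0.3, 0.9]
gripper_width: 0.0442
gripper_force: 0.0
```

```bash

python3 -m pendant '[[[0,0,1,0,0,0,0],[0,0,1,0,0,0,0],[0,0,0.8,0,0,0,0],[0,0,0.4,0,0,0,0],[0,0,0,0,0,0,0],[0,0,0,0,0,0,-0.6],[0,0,0,0,0,0,-0.8],[0,0,0,0,0,0,-0.8]]]' 20
python3 -m pendant '[[[0,0,0,0,0,0,-0.8],[0,0,0,0,0,0,-0.8],[0,0,-0.3,0,0,0,-0.8],[0,0,-0.6,0,0,0,-0.8],[0,0,-1,0,0,0,-0.8],[0,0,-1,0,0,0,-0.8],[0,0,-1,0,0,0,-0.8],[0,0,-1,0,0,0,-0.8]]]' 
python3 -m pendant '[[[0,0,-1,0,0,0,-0.8],[0,0,-1,0,0,0,-0.8],[0,0,-1,0,0,0,-0.8],[0,0,-1,0,0,0,-0.8],[-0.5,0.5,0,0,0,0,-0.8],[-0.8,1,0,0,0,0,-0.8],[-0.8,1,0,0,0,0,-0.8],[-0.8,1,0,0,0,0,-0.8]]]'
```

```text
time_s: 38.25
tcp_pos: [0.4644, -0.2101, 0.0654]
eef_rot: [-180.0, 0.1, -180.0]
contact_force: [0.8, 0.0, 0.2]
gripper_width: 0.0254
gripper_force: 0.0
time_s: 39.05
tcp_pos: [0.4637, -0.2101, 0.1643]
eef_rot: [-180.0, 0.0, -180.0]
contact_force: [-0.4, 0.3, -0.6]
gripper_width: 0.0218
gripper_force: 20.0
time_s: 39.85
tcp_pos: [0.5221, -0.139, 0.2427]
eef_rot: [180.0, -0.0, 180.0]
contact_force: [-0.8, 0.1, -0.8]
gripper_width: 0.0212
gripper_force: 20.0
```

```bash

python3 -m pendant '[[[-0.6,1,0,0,0,0,-0.8],[-0.6,1,0,0,0,0,-0.8],[-0.6,1,0,0,0,0,-0.8],[0,1,0,0,0,0,-0.8],[0,1,0,0,0,0,-0.8],[0,1,0,0,0,0,-0.8],[0,1,0,0,0,0,-0.8],[0,0.6,0,0,0,0,-0.8]]]' >/dev/null
python3 -m pendant '[[[0,0,0,0,0,0,-0.8],[0,0,0,0,0,0,-0.8],[0,0,0,0,0,0,-0.8],[0,0,0,0,0,0,-0.8],[0,0,0,0,0,0,-0.8],[0,0,0,0,0,0,-0.8],[0,0,0,0,0,0,-0.8],[0,0,0,0,0,0,-0.8]]]'
python3 -c "
from h import *
c=jar();cv2.imwrite('pics/w6.png',c['frame']);np.savez('pics/w6.npz',frame=c['frame'],depth=c['depth'],camera_matrix=c['camera_matrix'],k1=c['k1'],c2w=c['c2w']);jar('side')"
```

```text
time_s: 41.45
tcp_pos: [0.5578, 0.0119, 0.2426]
eef_rot: [-180.0, -0.0, -180.0]
contact_force: [0.1, -0.5, -0.1]
gripper_width: 0.0215
gripper_force: 20.0
jar wrist 1226 ((479.49822998046875, 17.065332412719727), 23.843955993652344) [0.5578 0.0119 0.2426]
jar side 180 ((477.9410400390625, 17.006195068359375), 24.715499877929688) [0.5577 0.0119 0.2426]
```

View pics/w6.png

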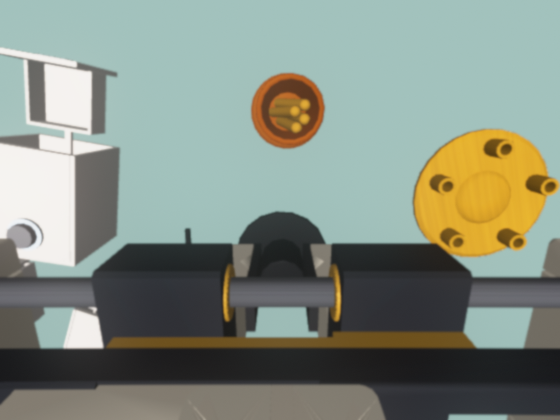

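```bash
python3 -c "
from h import *
c=load('w6');T=np.array([.5578,.0119,.2426])
for z in(-.0315,-.0275):
  for xo in(-.003,0,.003):
    e=[proj(c,T+[xo+.025*np.cos(a),.025*np.sin(a),z]) for a in np.linspace(2.5,3.8,60)];e=min(e,key=lambda p:p[1]);print(z,xo,np.round(e,1))
P=cloud(c)[200:245,235:330].reshape(-1,3);q=P[(P[:,2]>.205)&(P[:,2]<.225)];print(q.min(0),q.max(0),np.median(q,0),len(q))
"
```

```text
-0.0315 -0.003 [282.6 206. ]
-0.0315 0 [282.6 211.3]
-0.0315 0.003 [282.6 216.6]
-0.0275 -0.003 [282.7 208. ]
-0.0275 0 [282.7 213.5]
-0.0275 0.003 [282.6 218.9]
[ 0.53220075 -0.01224878  0.21121382] [0.55041498 0.03499435 0.22495123] [0.54272516 0.0111017  0.21503232] 2174
```

```bash

python3 -m pendant '[[[0.9,0.26,0,0,0,0,-0.8],[1,0,0,0,0,0,-0.8],[1,0,0,0,0,0,-0.8],[0.98,0,0,0,0,0,-0.8],[0,0,0.8,0,0,0,-0.8],[0,0,0.7,0,0,0,-0.8],[0,0,0,0,0,0,-0.8],[0,0,0,0,0,0,-0.8]]]'
```

```text
time_s: 42.35
tcp_pos: [0.4803, 0.0171, 0.2129]
eef_rot: [-180.0, -0.0, -180.0]
contact_force: [0.4, 0.5, 0.6]
gripper_width: 0.0214
gripper_force: 20.0
```

```bash

python3 -m pendant '[[[0,0,0.4,0,0,0,-0.8],[0,0,0.4,0,0,0,-0.8],[0,0,0.3,0,0,0,-0.8],[0,0,0.2,0,0,0,-0.8],[0,0,0.2,0,0,0,-0.8],[0,0,0.15,0,0,0,-0.8],[0,0,0.1,0,0,0,-0.8],[0,0,0,0,0,0,-0.8]]]'
```

```text
time_s: 43.15
tcp_pos: [0.4801, 0.0171, 0.1774]
eef_rot: [-180.0, -0.0, -180.0]
contact_force: [0.4, -0.8, 0.2]
gripper_width: 0.0217
gripper_force: 20.0
```

```bash

python3 -m pendant '[[[0,0,0.05,0,0,0,-0.8],[0,0,0.05,0,0,0,-0.8],[0,0,0.05,0,0,0,-0.8],[0,0,0.05,0,0,0,-0.8],[0,0,0,0,0,0,-0.8],[0,0,0,0,0,0,-0.8],[0,0,0,0,0,0,-0.8],[0,0,0,0,0,0,-0.8]]]'
```

```text
time_s: 43.95
tcp_pos: [0.4813, 0.0171, 0.176]
eef_rot: [-180.0, 0.2, -179.9]
contact_force: [-5.5, 0.6, 19.1]
gripper_width: 0.0215
gripper_force: 20.0
```

```bash

python3 -m pendant '[[[0,0,-0.15,0,0,0,-0.8],[0,0,0,0,0,0,-0.6],[0,0,0,0,0,0,-0.3],[0,0,0,0,0,0,0],[0,0,0,0,0,0,0],[0,0,-0.5,0,0,0,0],[0,0,-1,0,0,0,0],[0,0,-1,0,0,0,0]]]'
python3 -m pendant '[[[0,0,-1,0,0,0,0],[-1,0,0,0,0,0,0],[-1,0,0,0,0,0,0],[-1,0,0,0,0,0,0],[-1,0,0,0,0,0,0],[0,0,0,0,0,0,0],[0,0,0,0,0,0,0],[0,0,0,0,0,0,0]]]'
python3 -c "
from h import *
w=cap('wrist','w7');s=cap('side','s7')
P=cloud(w).reshape(-1,3);k=w['frame'].reshape(-1,3).max(1)<80
b=(abs(P[:,0]-.48)<.06)&(abs(P[:,1]-.017)<.06)&k
for lo,hi in((.145,.155),(.172,.182)):
    q=P[b&(P[:,2]>lo)&(P[:,2]<hi)];print(len(q),q.mean(0).round(4),cv2.minEnclosingCircle(q[:,:2].astype(np.float32)*1000) if len(q) else'')
    A=np.c_[q[:,:2]-q[:,:2].mean(0),np.ones(len(q))];print('slope',np.linalg.lstsq(A,q[:,2],rcond=None)[0])
a=cv2.resize(s['frame'][160:290,170:270],(400,520),interpolation=3);b=cv2.resize(w['frame'][40:240,180:400],(390,355),interpolation=3)
o=np.zeros((520,800,3),np.uint8);o[:,:400]=a;o[:355,405:795]=b;cv2.imwrite('pics/c7.png',o)"
```

```text
time_s: 44.75
tcp_pos: [0.4801, 0.017, 0.2276]
eef_rot: [-180.0, -0.0, -180.0]
contact_force: [0.7, 0.1, 0.0]
gripper_width: 0.0439
gripper_force: 0.0
time_s: 45.55
tcp_pos: [0.5596, 0.0171, 0.2468]
eef_rot: [180.0, -0.0, -180.0]
contact_force: [-0.3, 0.2, 0.1]
gripper_width: 0.0441
gripper_force: 0.0
2974 [0.4794 0.0168 0.1487] ((479.7538146972656, 16.85287857055664), 24.210529327392578)
slope [-0.00080378 -0.00053735  0.14872426]
1009 [0.4795 0.0166 0.1766] ((479.5705871582031, 16.62397575378418), 10.810896873474121)
slope [-0.00605328 -0.00175697  0.17664068]
```

View pics/c7.png

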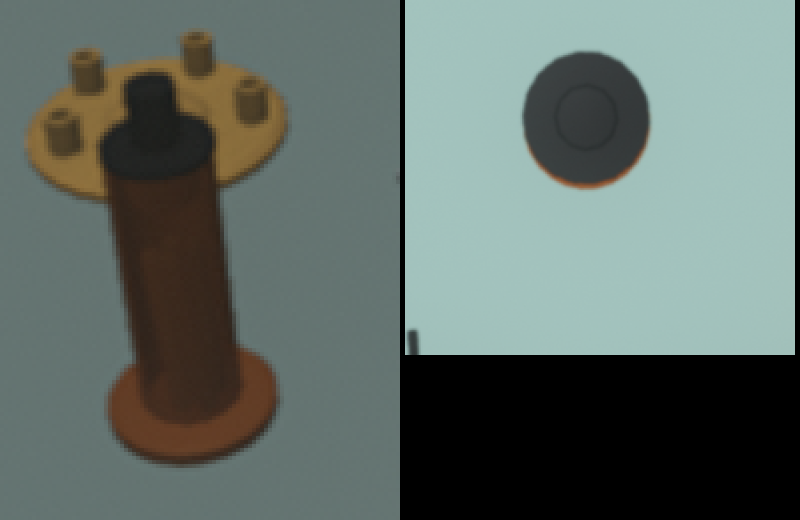

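The stopper is seated: its flange top is at 0.149 with no measurable slope, and it sits within 1 mm of the jar axis. Next I'll close the drawer.

```bash

python3 -m pendant '[[[0.5,-1,0,0,0,0,-1],[0.6,-1,0,0,0,0,-1],[0.7,-1,0,0,0,0,-1],[0.7,-1,0,0,0,0,-1],[0.7,-1,0,0,0,0,-1],[0.7,-1,0,0,0,0,-1],[0.7,-1,0,0,0,0,-1],[0.7,-1,0,0,0,0,-1]]]' >/dev/null
python3 -m pendant '[[[0.8,-1,0,0,0,0,-1],[0.8,-1,0,0,0,0,-1],[0.9,-0.84,0,0,0,0,-1],[0,0,0,0,0,0.8,-1],[0,0,0,0,0,0.8,-1],[0,0,0,0,0,0.8,-1],[0,0,0,0,0,0,-1],[0,0,0,0,0,0,-1]]]'
python3 -c "
from h import *
t=cap('top','t8');s=cap('side','s8')
C=cloud(s);P=C.reshape(-1,3);q=P[(abs(P[:,2]-.06)<.015)&(abs(P[:,0]-.43)<.06)&(abs(P[:,1]+.2)<.06)];print(len(q),q.min(0),q.max(0),np.median(q,0))"
```

```text
time_s: 47.25
tcp_pos: [0.4033, -0.2002, 0.2468]
eef_rot: [180.0, 0.0, 170.5]
contact_force: [-0.3, 0.1, 0.3]
gripper_width: 0.0008
gripper_force: 0.0
349 [ 0.4228842  -0.24883522  0.04504128] [ 0.43782419 -0.16278473  0.07493401] [ 0.42826346 -0.21560934  0.06023104]
```

View pics/s8.png

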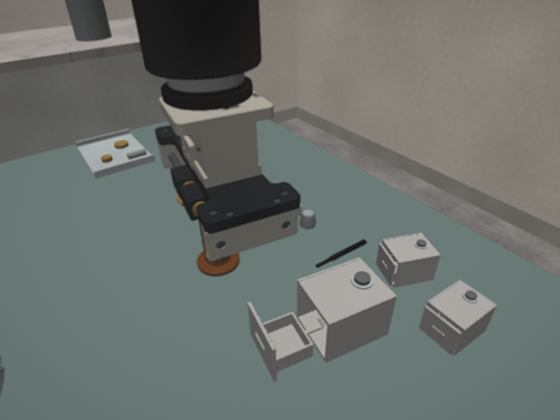

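The side view shows the drawer open and empty at (283,335), and the gripper is above and ahead of it.

```bash

python3 -m pendant '[[[0,0,1,0,0,0,-1],[0,0,1,0,0,0,-1],[0,0,1,0,0,0,-1],[0,0,1,0,0,0,-1],[0,0,1,0,0,0,-1],[0,0,1,0,0,0,-1],[0,0,1,0,0,0,-1],[0,0,1,0,0,0,-1]]]' 
python3 -m pendant '[[[0,0,1,0,0,0,-1],[0,0,0.6,0,0,0,-1],[0,0,0,0,0,0,-1],[-0.3,0,0,0,0,0,-1],[-0.3,0,0,0,0,0,-1],[-0.3,0,0,0,0,0,-1],[-0.3,0,0,0,0,0,-1],[-0.3,0,0,0,0,0,-1]]]'
python3 -m pendant '[[[-0.3,0,0,0,0,0,-1],[-0.3,0,0,0,0,0,-1],[-0.3,0,0,0,0,0,-1],[-0.3,0,0,0,0,0,-1],[-0.3,0,0,0,0,0,-1],[-0.3,0,0,0,0,0,-1],[0,0,0,0,0,0,-1],[0,0,0,0,0,0,-1]]]'
```

```text
time_s: 48.15
tcp_pos: [0.4042, -0.1997, 0.0859]
eef_rot: [-180.0, 0.0, 170.5]
contact_force: [0.5, -0.2, 0.1]
gripper_width: 0.0007
gripper_force: 0.0
time_s: 48.95
tcp_pos: [0.4338, -0.2048, 0.0547]
eef_rot: [180.0, -0.0, 170.4]
contact_force: [-2.9, 1.1, 2.0]
gripper_width: 0.0006
gripper_force: 1.5
time_s: 49.75
tcp_pos: [0.4695, -0.2107, 0.0544]
eef_rot: [180.0, 0.0, 170.4]
contact_force: [-2.8, 0.2, -0.1]
gripper_width: 0.0007
gripper_force: 1.2
```

```bash

python3 -m pendant '[[[-0.2,0,0,0,0,0,-1],[-0.2,0,0,0,0,0,-1],[-0.2,0,0,0,0,0,-1],[-0.15,0,0,0,0,0,-1],[-0.1,0,0,0,0,0,-1],[-0.1,0,0,0,0,0,-1],[0,0,0,0,0,0,-1],[0,0,0,0,0,0,-1]]]' 
python3 -m pendant '[[[-0.05,0,0,0,0,0,-1],[-0.05,0,0,0,0,0,-1],[-0.05,0,0,0,0,0,-1],[-0.05,0,0,0,0,0,-1],[-0.05,0,0,0,0,0,-1],[-0.05,0,0,0,0,0,-1],[0,0,0,0,0,0,-1],[0,0,0,0,0,0,-1]]]'
```

```text
time_s: 50.55
tcp_pos: [0.4883, -0.2139, 0.0545]
eef_rot: [-180.0, 0.0, 170.4]
contact_force: [-2.9, -0.9, -0.4]
gripper_width: 0.0003
gripper_force: 1.2
time_s: 51.35
tcp_pos: [0.494, -0.2148, 0.0545]
eef_rot: [180.0, 0.0, 170.4]
contact_force: [-3.7, -1.1, -0.8]
gripper_width: 0.0004
gripper_force: 1.4
```

```bash

python3 -m pendant '[[[-0.05,0,0,0,0,0,-1],[-0.05,0,0,0,0,0,-1],[-0.05,0,0,0,0,0,-1],[0,0,0,0,0,0,-1],[0,0,0,0,0,0,-1],[0,0,0,0,0,0,-1],[0,0,0,0,0,0,-1],[0,0,0,0,0,0,-1]]]' 
python3 -m pendant '[[[-0.05,0,0,0,0,0,-1],[-0.05,0,0,0,0,0,-1],[0,0,0,0,0,0,-1],[0,0,0,0,0,0,-1],[0,0,0,0,0,0,-1],[0,0,0,0,0,0,-1],[0,0,0,0,0,0,-1],[0,0,0,0,0,0,-1]]]'
```

```text
time_s: 52.15
tcp_pos: [0.496, -0.2152, 0.0545]
eef_rot: [180.0, -0.1, 170.4]
contact_force: [-6.5, 0.8, 2.2]
gripper_width: 0.0005
gripper_force: 3.3
time_s: 52.95
tcp_pos: [0.496, -0.2153, 0.0544]
eef_rot: [180.0, -0.3, 170.4]
contact_force: [-12.8, 3.7, 8.6]
gripper_width: 0.0002
gripper_force: 6.4
```

```bash

python3 -m pendant '[[[0.2,0,0,0,0,0,-1],[0.3,0,0,0,0,0,-1],[1,0,0,0,0,0,-1],[1,0,0,0,0,0,-1],[1,0,0,0,0,0,-1],[0.5,0,-1,0,0,0,-1],[0,0,-1,0,0,0,-1],[0,0,-1,0,0,0,-1]]]'
python3 -m pendant '[[[0,0,-1,0,0,0,-1],[0,0,-1,0,0,0,-1],[0,0,-1,0,0,0,-1],[0,0,-1,0,0,0,-1],[0,0,-1,0,0,0,-1],[0,0,-1,0,0,0,-1],[0,0,0,0,0,0,-1],[0,0,0,0,0,0,-1]]]'
python3 -c "
from h import *
s=cap('side','s9');jar('side')
cv2.imwrite('pics/s9c.png',s['frame'][100:400,120:520])"
```

```text
time_s: 53.75
tcp_pos: [0.4212, -0.2023, 0.1161]
eef_rot: [180.0, 0.2, 170.5]
contact_force: [0.2, -0.5, -0.1]
gripper_width: 0.0006
gripper_force: 0.0
time_s: 54.55
tcp_pos: [0.421, -0.2023, 0.2354]
eef_rot: [180.0, 0.2, 170.4]
contact_force: [-0.1, 0.2, 0.5]
gripper_width: 0.0003
gripper_force: 0.0
jar side 16 ((456.0590515136719, 16.790504455566406), 9.642127990722656) [ 0.4204 -0.2022  0.2346]
```

View pics/s9c.png

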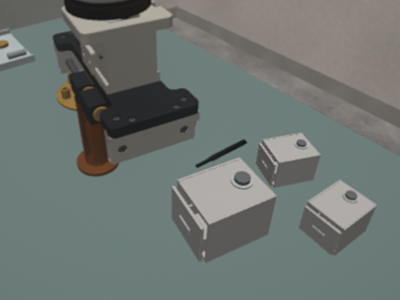

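The side view shows the drawer latched shut, the jar upright and the gripper clear of everything. Handing in.

```bash
python3 -c "
from plant import r
print(r.close_job())"
```

```text
the job is handed in; nothing more can be done
None
```

The job is handed in, though it returned no verdict: all four bars are in the jar, the stopper is seated flat on the rim, the drawer is latched shut, the jar is upright, and the loupe, spudger and comb were not touched.

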